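Put away the stacked seed tins on the propagation bench

TASK

Take the stack of seed tins apart and put each tin away: the small round tin in the recess of the round stand, and the square tin in the recess of the square stand with its sides in line with the stand's. Restock the row rack so that the older large tin is used first: bring it forward to the front place by the low lip and stand the large tin from the stack behind it, in the back place by the backboard. Keep every tin upright, set each down gently without dropping it, and leave the flower pot, brush and jar alone.

Things in the scene. Friction and masses are not known exactly. Their poses are not given: they have to be found in the camera images.
- new_tin: Large round lidded seed tin, bare metal with a blank tan paper band, 66 mm diameter, 60 mm tall, flat lid, about 0.26 kg. The NEW stock: it is the bottom of the stack of three and stands on the bench. Origin at the centre of its underside, z up. Its top is 60 mm above the origin.
- square_tin: Square lidded seed tin, bare metal with a blank tan paper band, 46 x 46 mm, 50 mm tall, flat lid, about 0.16 kg; middle of the stack, loose on the large tin's lid, turned any way. Origin at the centre of its underside, x and y along its sides.
- small_tin: Small round lidded seed tin, bare metal with a blank tan paper band, 34 mm diameter, 50 mm tall, about 0.08 kg; top of the stack, loose on the square tin's lid. Origin at the centre of its underside.
- old_tin: Large round seed tin identical to new_tin (66 mm diameter, 60 mm tall). The OLDER stock: it stands alone in the back half of the row rack, on its floor. Origin at the centre of its underside.
- row_rack: Fixed wooden rack for a row of two large tins, 196 (x) x 102 (y) mm, inside 180 x 86. Origin: centre of underside; floor 6 mm above it. Side rails and front lip reach 14 mm, the backboard 34 mm, all 8 mm thick. Front: low lip at -x, towards the robot; back: backboard at +x. Front place centred at x = -45 mm, back place at x = +45, y = 0. Its x is within about 20 deg of world x.
- square_stand: Fixed flat square wooden stand, 78 x 78 mm, with a square recess 62 x 62 mm for the square tin. Recess floor 5 mm above the origin, rim 8 mm wide reaching 10 mm above the origin. Origin at the centre of its underside, x and y along its sides.
- round_stand: Fixed flat round wooden stand, 70 mm diameter, with a round recess 54 mm in diameter for the small round tin. Recess floor 5 mm above the origin, rim reaching 10 mm above the origin. Origin at the centre of its underside.
- pot: Empty terracotta flower pot, 84 mm across the rim, 75 mm tall, standing beyond the work; a bystander. Origin at the centre of its underside.
- brush: Flat bristle brush with a wooden handle, about 200 mm long, lying crosswise beyond the work; a bystander. Origin on its underside, x along its length.
- jar: Amber glass jar with a metal cap, 60 mm diameter, 85 mm tall, standing beyond the work; a bystander. Origin at the centre of its underside.
Things that resemble listed ones, but are neither listed nor needed, are in the scene too. Leave any yellow look-alike of the old_tin alone. Leave any yellow look-alike of the small_tin alone.

How it is judged:
By the outcome, as a careful person would: the job done as asked, in the order asked, and still so for the second after the job is handed in, with the robot touching nothing.
It also fails if it takes over 106 s, if anything falls off the work surface, if the arm or the gripper's body presses on something with over 40 N, if the wrist force passes 120 N, or if a joint passes its speed limit or range.

ROBOT

A 6-joint arm with a two-finger parallel gripper is mounted at the origin on the work surface. World frame = base frame: x ahead of the robot, y to its left, z up, the work surface at z = 0. Lengths are in m, angles in rad, forces in N, time in s.
With the tool pointing down it reaches from about 0.4 to 0.925 m from the base axis. Payload 12.5 kg.
Tool frame: the origin (TCP) lies midway between the tips of the shut fingers; the grasp point (between the pads) lies 19 mm behind it; y points along the fingers, x is the direction in which the jaws open and shut, and the axes are right-handed (so a half turn about y gives the same grasp; the last joint's range is limited). The gripper opens to 95 mm and grips with 3 to 60 N. Pads are 20 mm wide; open, the fingers measure 119 mm over their backs; the gripper's body (75 mm by 180 mm) begins 59 mm behind the grasp point.
Start: joints at [-1.258, 0.491, 1.559, -0, 1.092, -0.106], TCP at [0.254, -0.571, 0.215] pointing down, gripper open.
Joint ranges: [-3.1, 3.1], [-0.84, 2.19], [0.05, 2.79], [-1.13, 4.28], [0.06, 2.93], [-2.69, 2.69]. Speed limits (rad/s): [2.22, 2.22, 2.79, 3.14, 3.14, 3.14].

INTERFACE

Orientations are given as [roll, pitch, yaw] about the fixed x, y, z axes, in that order (R = Rz(yaw) Ry(pitch) Rx(roll)).
In Python, from station import telemetry, optics, finish_job gives the robot as it stands.
- The arm moves only by the shell command python3 -m jog 'ROWS'. ROWS is JSON, a list that holds one entry, the list of rows, each a list of 7 numbers: the turn, a rotation vector about the tool's x, y, z in rad, then the shift along the tool's x, y, z in m, then the opening, from 0 (shut) to 1 (fully open). In form: [[[wx, wy, wz, x, y, z, jaw], ...]]. A call has 1 to 12 rows; each row shifts and turns the commanded pose from where the row before left it, along the tool's axes as they then stand; what a row does not reach is not made up. A row lasts 1/10 s, in which the tool goes at most 50 mm and 8.59 degrees, less where a joint would pass 70% of its speed; a pose out of reach is approached as far as the arm can. A call with a gripper value outside its range is refused whole. The fingers move at their own pace and stop on an object; the grip force is fixed at half the most. Time passes only in rows, so rows that do not move let the fingers close. It gives the time, the measured TCP pose, the force and the opening at its end, in the units of the state.
- telemetry.sense(): the state, without advancing time (a new reading comes with each control period).
- optics.snapshot(name): name is "side" or "top"; returns the picture (400x640x3 uint8, red, green, blue); there is no depth.
- optics.get_calibration(name): a dict with "mtx" (3x3 intrinsics, pixels), "dist_coeffs" ([k1, k2, p1, p2, k3] as OpenCV has them; the pictures are not rectified), "R" (3x3) and "t" (3): a world point X has camera coordinates R X + t. Camera axes: x right, y down, z forward; pixel columns grow to the right and rows downward; lengths in m; the calibration is good to about 2 mm. A picture is of the moment at which its call begins. get_calibration takes no time and is no camera call.
- finish_job(): hands the job in, once; it reports no verdict.
The state is a dict: "time": time; "qpos": joint angles; "joint_vel": joint speeds; "effort": joint torques, N m; "tool_pos": TCP position; "eef_rot": TCP orientation; "force": force on the tool from outside, world axes, zero at the start; "moment": the same for the moment, N m; "width": finger opening in m.
Only numpy, scipy, OpenCV 4.12 (cv2) and the standard library are available. Lean on these libraries where they do the work, as an engineer would, in place of code of your own. Each camera call takes 0.05 s, during which the arm holds its last target.

## Working session

There is one attempt and no reset: what is moved stays moved. The work goes in short steps, Python scripts to look and compute and a shell command to move; the robot and the scene stay as the last step left them, time stands still between calls to the robot, and variables do not carry over. Pictures are saved under pics/ and viewed, and the job is handed in when it is done.

```bash
ls; mkdir -p pics; python3 - <<'E'
from station import telemetry, optics
import cv2,numpy as np
print(telemetry.sense())
for n in("top","side"):
    im=optics.snapshot(n); cv2.imwrite(f"pics/{n}0.png",im[:,:,::-1]); c=optics.get_calibration(n); print(n,c, -np.array(c["R"]).T@np.array(c["t"]))
E
```

```text
pics
{'time': 0.0, 'qpos': array([-1.25759433e+00,  4.91587466e-01,  1.55944078e+00,  2.33832052e-06,
        1.09168184e+00, -1.05599874e-01]), 'joint_vel': array([-0.00030991,  0.00037861, -0.0026056 ,  0.00035474,  0.00084058,
        0.00047635]), 'effort': array([ 4.69030347e-04, -6.12656593e+01, -2.58189690e+01,  6.92767231e-02,
        4.81682376e-02, -1.09815762e-04]), 'tool_pos': array([ 0.25411511, -0.57075188,  0.21404739]), 'eef_rot': array([-1.57067648e+00,  1.11098896e-03, -1.15199547e+00]), 'force': array([-0.48849775, -0.15324474,  0.41706257]), 'moment': array([0.0123512 , 0.0272745 , 0.01921119]), 'width': 0.09511002589505199}
top {'mtx': array([[370.30503171,   0.        , 327.12254608],
       [  0.        , 370.30503171, 204.25312879],
       [  0.        ,   0.        ,   1.        ]]), 'dist_coeffs': array([-0.07925039,  0.        ,  0.        ,  0.        ,  0.        ]), 'R': array([[-0.01818329, -0.99956553,  0.0231976 ],
       [-0.9826252 ,  0.0135793 , -0.18510353],
       [ 0.1847081 , -0.02616034, -0.98244519]]), 't': array([-0.01920971,  0.63381774,  0.8785882 ])} [ 0.46017364 -0.004824    0.98093227]
side {'mtx': array([[438.39862133,   0.        , 320.02396065],
       [  0.        , 438.39862133, 198.77360123],
       [  0.        ,   0.        ,   1.        ]]), 'dist_coeffs': array([-0.00520255,  0.        ,  0.        ,  0.        ,  0.        ]), 'R': array([[-0.9483881 , -0.31635709, -0.02186767],
       [-0.16626659,  0.55479061, -0.81520721],
       [ 0.27002856, -0.76949696, -0.57875643]]), 't': array([0.58361661, 0.17279972, 1.27593754])} [0.23768629 1.07059365 0.89208697]
```

View pics/top0.png

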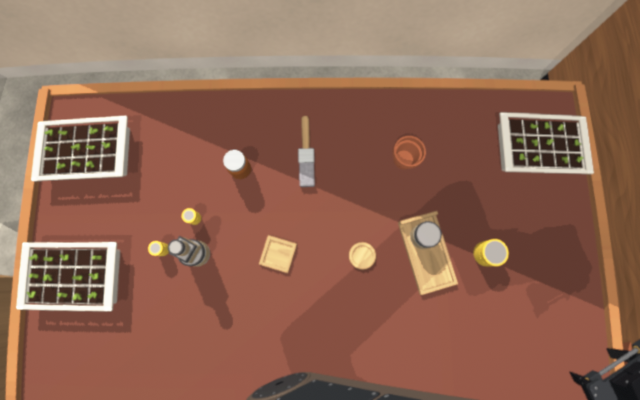

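View pics/side0.png

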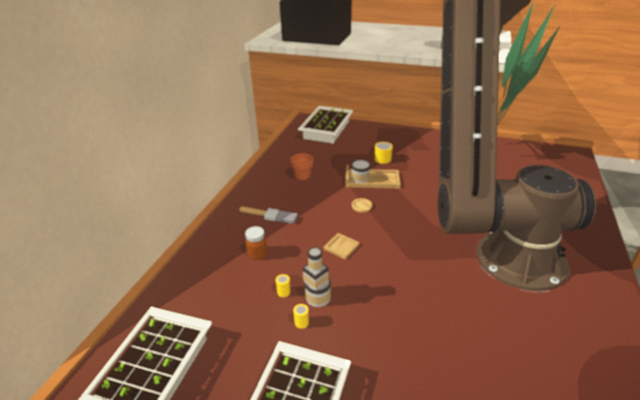

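The top view shows the stack at about (190,250), with yellow small look-alikes at (190,215) and (158,248). The square stand is at (278,254) and the round stand at (362,256). The rack is at (429,253) with the old tin at (427,235), and a large yellow look-alike is at (491,252). I'll enlarge these areas.

```bash
cat > h.py <<'E'
import numpy as np,cv2
from station import telemetry,optics
def cal(n):
    c=optics.get_calibration(n); return [np.array(c[k],float) for k in("mtx","dist_coeffs","R","t")]
def ray(n,uv):
    K,d,R,t=cal(n); p=cv2.undistortPoints(np.array(uv,float).reshape(-1,1,2),K,d).reshape(-1,2)
    return -R.T@t, np.c_[p,np.ones(len(p))]@R
def plane(n,uv,z):
    o,d=ray(n,uv); return o+d*((z-o[2])/d[:,2])[:,None]
def proj(n,X):
    K,d,R,t=cal(n); return cv2.projectPoints(np.array(X,float).reshape(-1,1,3),cv2.Rodrigues(R)[0],t,K,d)[0].reshape(-1,2)
def crop(im,x0,y0,x1,y1,s,f):
    cv2.imwrite(f,cv2.resize(im[y0:y1,x0:x1,::-1],None,fx=s,fy=s,interpolation=cv2.INTER_CUBIC))
def two(uvt,uvs):
    a,d=ray("top",uvt);b,e=ray("side",uvs);d=d[0]/np.linalg.norm(d[0]);e=e[0]/np.linalg.norm(e[0])
    s=np.linalg.lstsq(np.c_[d,-e],b-a,rcond=None)[0];p=a+d*s[0];q=b+e*s[1];return (p+q)/2,np.linalg.norm(p-q)
E
python3 - <<'E'
import cv2
from h import *
T=cv2.imread("pics/top0.png")[:,:,::-1];S=cv2.imread("pics/side0.png")[:,:,::-1]
crop(T,140,200,220,270,10,"pics/a.png")
crop(T,250,205,390,295,5.6,"pics/b.png")
crop(T,390,205,520,300,6,"pics/c.png")
crop(S,260,235,350,340,5.6,"pics/d.png")
E
```

```text
(no output)
```

View pics/a.png

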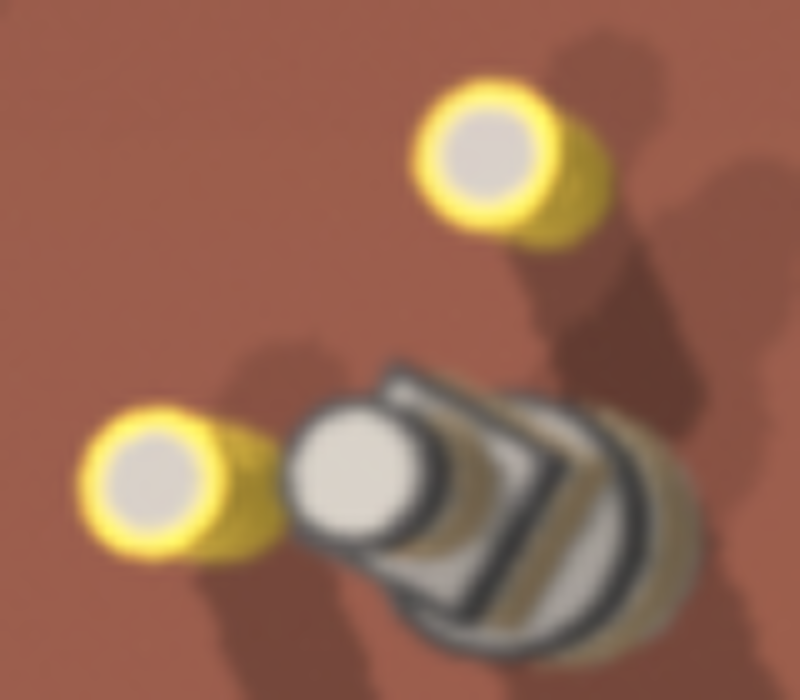

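View pics/b.png

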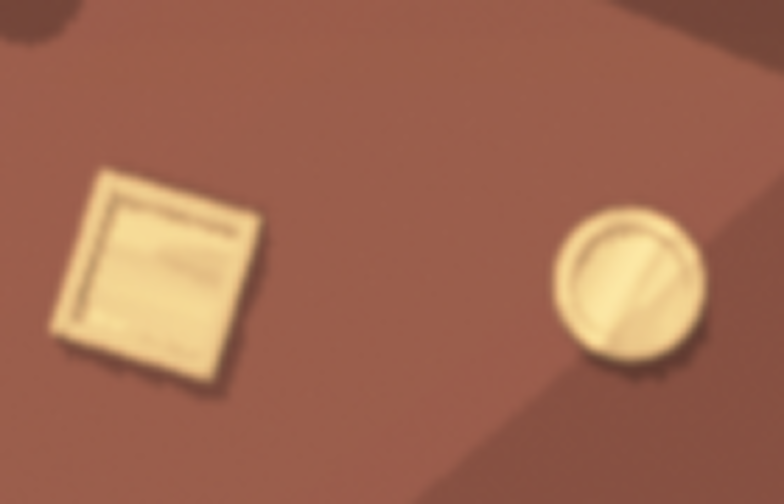

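View pics/c.png

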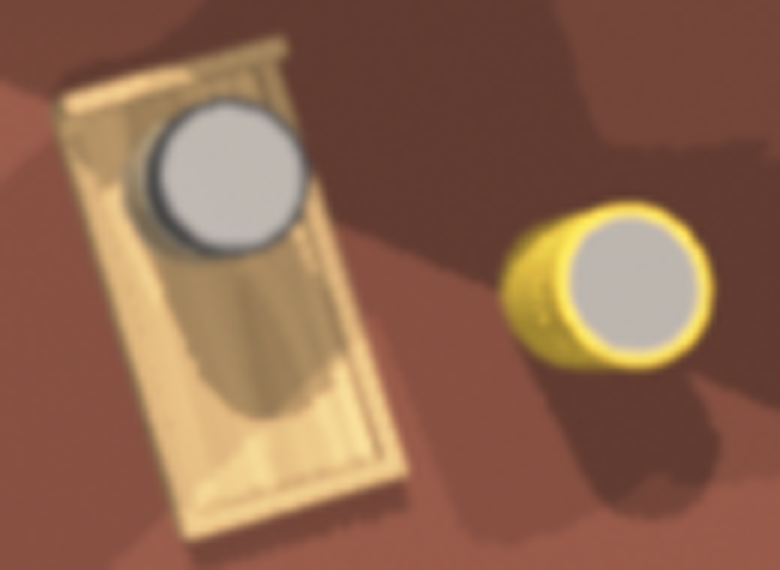

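View pics/d.png

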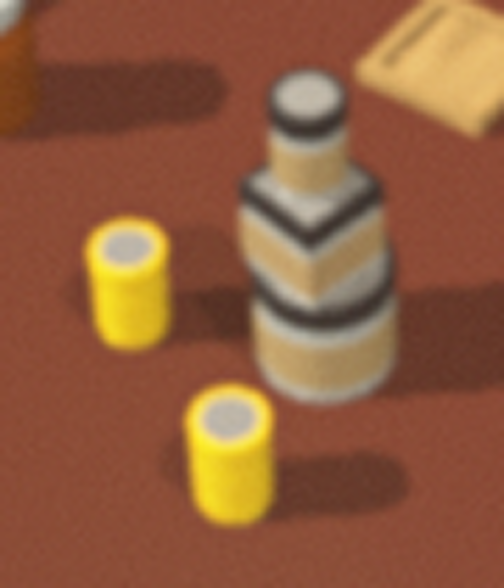

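```bash
cat > m0.py <<'E'
from h import *
T=cv2.imread("pics/top0.png")[:,:,::-1];S=cv2.imread("pics/side0.png")[:,:,::-1]
hs=lambda im:cv2.cvtColor(np.ascontiguousarray(im),cv2.COLOR_RGB2HSV)
def blobs(mask,box,mn=20):
    x0,y0,x1,y1=box;m=np.zeros_like(mask);m[y0:y1,x0:x1]=mask[y0:y1,x0:x1]
    n,l,st,c=cv2.connectedComponentsWithStats(m.astype(np.uint8))
    return [(st[i][:5].tolist(),c[i].round(2).tolist()) for i in range(1,n) if st[i][4]>=mn]
hT=hs(T);hS=hs(S)
grayT=((hT[...,1]<45)&(hT[...,2]>120))
grayS=((hS[...,1]<70)&(hS[...,2]>120))
print("top lids",blobs(grayT,(140,200,530,300),10))
print("side lids",blobs(grayS,(260,150,420,340),8))
wood=((hT[...,0]>12)&(hT[...,0]<27)&(hT[...,1]>70)&(hT[...,2]>150))
print("wood",blobs(wood,(255,215,470,300),30))
# stands
for box,z in(((255,230,300,275),.01),((345,240,380,272),.01)):
    m=np.zeros(wood.shape,np.uint8);x0,y0,x1,y1=box;m[y0:y1,x0:x1]=wood[y0:y1,x0:x1]
    c=max(cv2.findContours(m,cv2.RETR_EXTERNAL,cv2.CHAIN_APPROX_NONE)[0],key=cv2.contourArea)
    P=plane("top",c.reshape(-1,2),z)[:,:2].astype(np.float32)
    print("rect",cv2.minAreaRect(P*1000),"circ",cv2.minEnclosingCircle(P*1000))
    print("side proj of centre",proj("side",np.r_[P.mean(0),z]))
yel=((hT[...,0]>20)&(hT[...,0]<36)&(hT[...,1]>130)&(hT[...,2]>110))
print("yel",blobs(yel,(140,200,530,300)))
E
python3 m0.py
```

```text
top lids [([185, 211, 8, 9, 53], [188.38, 214.83]), ([417, 222, 24, 25, 477], [428.39, 233.85]), ([169, 238, 16, 16, 160], [175.44, 245.98]), ([186, 241, 7, 9, 24], [189.96, 245.5]), ([192, 240, 8, 5, 15], [195.6, 242.13]), ([486, 242, 20, 21, 327], [495.07, 251.95]), ([151, 244, 8, 8, 57], [154.67, 247.63]), ([185, 249, 17, 15, 70], [196.36, 257.24]), ([177, 253, 12, 7, 36], [183.11, 256.53])]
side lids [([353, 160, 16, 9, 112], [360.51, 164.07]), ([352, 169, 17, 6, 44], [358.98, 172.18]), ([355, 181, 7, 2, 8], [358.0, 181.25]), ([264, 208, 33, 15, 305], [279.11, 215.26]), ([260, 227, 5, 13, 48], [261.48, 232.85]), ([309, 248, 12, 8, 81], [314.35, 251.48]), ([309, 258, 12, 4, 23], [314.26, 260.09]), ([305, 265, 20, 11, 89], [314.03, 269.76]), ([303, 272, 24, 10, 49], [313.76, 276.35]), ([279, 277, 8, 5, 34], [282.32, 278.91]), ([305, 280, 24, 11, 80], [317.4, 285.64]), ([306, 289, 24, 8, 64], [316.53, 293.61]), ([308, 302, 20, 5, 34], [317.26, 304.32]), ([297, 307, 8, 6, 43], [300.44, 309.44])]
wood [([399, 215, 59, 80, 2231], [427.76, 259.3]), ([259, 235, 38, 38, 966], [277.47, 253.69]), ([349, 242, 27, 27, 592], [361.91, 255.15])]
rect ((514.007080078125, 101.01435852050781), (80.7391128540039, 81.07796478271484), 72.74996185302734) circ ((514.0448608398438, 100.58645629882812), 53.753997802734375)
side proj of centre [[341.24980165 243.25802667]]
rect ((506.7369079589844, -119.46688842773438), (68.42892456054688, 67.62523651123047), 88.82913970947266) circ ((506.4386291503906, -118.90164184570312), 35.96704864501953)
side proj of centre [[361.20923179 202.94838892]]
yel [([182, 208, 19, 16, 112], [192.76, 217.06]), ([474, 239, 35, 27, 328], [485.68, 253.23]), ([148, 241, 20, 15, 128], [160.05, 248.73])]
```

```bash
cat > m1.py <<'E'
from h import *
from m0 import *
print('----')
f=lambda u,v,s,x0,y0:((u+.5)/s-.5+x0,(v+.5)/s-.5+y0)
a=lambda u,v:f(u,v,10,140,200); d=lambda u,v:f(u,v,5.6,260,235); c=lambda u,v:f(u,v,6,390,205)
P=lambda n,l,z:plane(n,l,z).round(4)[:,:2].tolist()
print("small",P("top",[a(356,474)],.16),P("side",[d(307,98)],.16),two(a(356,474),d(307,98)))
print("sq top",P("top",[a(392,368),a(565,460),a(468,616)],.11))
print("sq side",P("side",[d(243,186),d(382,184),d(311,240)],.11))
print("old",P("top",[(428.39,233.85)],.066),P("side",[(360.5,164.07)],.066),two((428.39,233.85),(360.5,164.07)))
print("yel small",P("top",[(188.38,214.83),(154.67,247.63)],.05),P("side",[(282.32,278.91),(300.44,309.44)],.05))
print("yel big",P("top",[(495.07,251.95)],.06))
print("rack z14: frontL,frontR",P("top",[c(187,540),c(407,472)],.014)," backboard z34 L,R",P("top",[c(62,100),c(288,40)],.034), "right rail inner? left rail @ back",P("top",[c(57,118)],.014))
# square_stand, round stand in side
wS=((hS[...,0]>10)&(hS[...,0]<27)&(hS[...,1]>70)&(hS[...,2]>150))
for box in((320,225,365,262),(348,195,376,215),(340,160,405,192)):
    m=np.zeros(wS.shape,np.uint8);x0,y0,x1,y1=box;m[y0:y1,x0:x1]=wS[y0:y1,x0:x1]
    cc=max(cv2.findContours(m,cv2.RETR_EXTERNAL,cv2.CHAIN_APPROX_NONE)[0],key=cv2.contourArea)
    Q=plane("side",cc.reshape(-1,2),.01)[:,:2].astype(np.float32)*1000
    print("side stand",cv2.minAreaRect(Q),cv2.minEnclosingCircle(Q))
E
python3 m1.py | sed -n '/----/,$p'
python3 -c "
from h import *
S=cv2.imread('pics/side0.png')[:,:,::-1]
crop(S,320,145,410,265,5,'pics/e.png')"
```

```text
----
small [[0.5228, 0.3125]] [[0.5207, 0.3165]] (array([0.52242711, 0.31347308, 0.15700714]), np.float64(0.0011314950135746455))
sq top [[0.5515, 0.3244], [0.5294, 0.282], [0.4932, 0.3035]]
sq side [[0.5485, 0.3289], [0.489, 0.3092], [0.5083, 0.3516]]
old [[0.5531, -0.282]] [[0.5507, -0.2778]] (array([ 0.55272442, -0.28316666,  0.06263708]), np.float64(0.0014668092232161109))
yel small [[0.6126, 0.325], [0.5298, 0.4077]] [[0.6103, 0.3272], [0.5283, 0.4094]]
yel big [[0.504, -0.4543]]
rack z14: frontL,frontR [[0.4015, -0.2679], [0.4274, -0.367]]  backboard z34 L,R [[0.5906, -0.2186], [0.6155, -0.3204]] right rail inner? left rail @ back [[0.5854, -0.2204]]
side stand ((512.6614990234375, 109.00614929199219), (95.35562896728516, 85.44634246826172), 74.09156799316406) ((513.3453369140625, 111.40587615966797), 60.21009063720703)
side stand ((504.2151184082031, -108.50334167480469), (68.3707275390625, 81.26326751708984), 15.152292251586914) ((506.17449951171875, -108.78047943115234), 43.10195541381836)
side stand ((503.0623779296875, -284.7248229980469), (199.8284454345703, 129.9236602783203), 15.681374549865723) ((501.9989013671875, -283.20361328125), 113.75457000732422)
```

View pics/e.png

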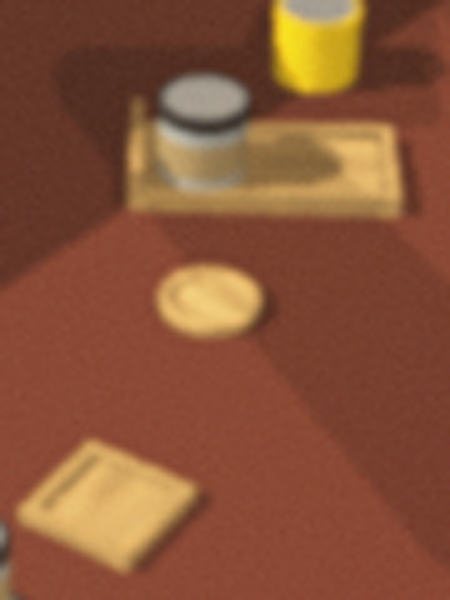

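The stands, rack and stack agree between the two views to within about 4 mm. The old tin at (0.552,-0.281) coincides with the rack's back place. I'll write a helper that gives the tool-axis step to a target, and start with the old tin.

```bash
cat > go.py <<'E'
# usage: go.py x y z yawdeg -> turn and shift (after the turn) in tool axes
import sys,numpy as np
from scipy.spatial.transform import Rotation as Ro
from station import telemetry
s=telemetry.sense();x,y,z,w=map(float,sys.argv[1:5])
R=Ro.from_euler('xyz',s['eef_rot']);Rt=Ro.from_euler('xyz',[-np.pi/2,0,np.radians(w)])
print("t%.1f"%s['time'],"pos",s['tool_pos'].round(4),"yaw",np.degrees(s['eef_rot'][2]).round(2),"w",round(float(s['width']),4),"F",s['force'].round(1))
print("turn",(R.inv()*Rt).as_rotvec().round(4),"shift",Rt.inv().apply(np.array([x,y,z])-s['tool_pos']).round(4))
E
python3 go.py .552 -.281 .15 -75.7
```

```text
t0.1 pos [ 0.2541 -0.5708  0.2141] yaw -66.01 w 0.095 F [ 0.7  0.2 -0.5]
turn [-0.      0.1692 -0.001 ] shift [-0.2072  0.0641  0.3602]
```

```bash
python3 -m jog '[[[0,0.085,0,0,0,0,1],[0,0.084,0,0,0,0,1],[0,0,0,-0.0207,0.0064,0.036,1],[0,0,0,-0.0207,0.0064,0.036,1],[0,0,0,-0.0207,0.0064,0.036,1],[0,0,0,-0.0207,0.0064,0.036,1],[0,0,0,-0.0207,0.0064,0.036,1],[0,0,0,-0.0207,0.0064,0.036,1],[0,0,0,-0.0207,0.0064,0.036,1],[0,0,0,-0.0207,0.0064,0.036,1],[0,0,0,-0.0207,0.0064,0.036,1],[0,0,0,-0.0207,0.0064,0.036,1]]]'; python3 go.py .552 -.281 .15 -75.7
```

```text
time: 1.3
tool_pos: [0.5528, -0.28, 0.1501]
eef_rot: [-1.571, 0.0, -1.321]
force: [-0.3, -0.9, 0.6]
width: 0.0953
t1.3 pos [ 0.5528 -0.28    0.1501] yaw -75.69 w 0.0953 F [-0.3 -0.9  0.6]
turn [ 0.0003  0.0002 -0.0002] shift [ 0.0008  0.0001 -0.001 ]
```

```bash
python3 - <<'E'
from h import *
S=optics.snapshot("side");T=optics.snapshot("top")
print(proj("side",[.5528,-.28,.150]),proj("top",[.5528,-.28,.150]),proj("side",[.552,-.281,.066]))
crop(S,300,70,440,200,5.5,"pics/s1.png");crop(T,380,180,520,300,5,"pics/t1.png")
E
```

```text
[[360.82900039 143.27471049]] [[438.19710725 230.06806262]] [[360.37571909 163.58483413]]
```

View pics/s1.png

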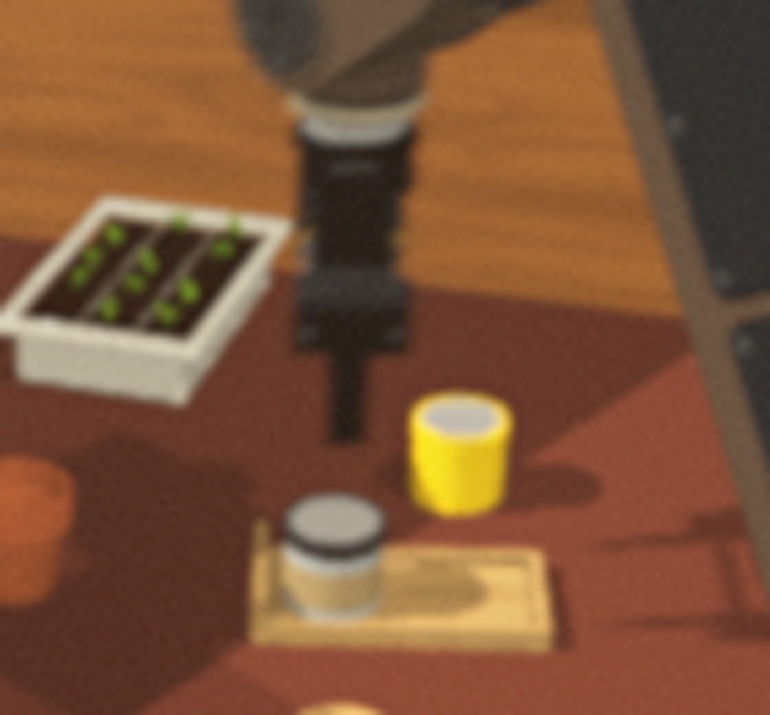

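View pics/t1.png

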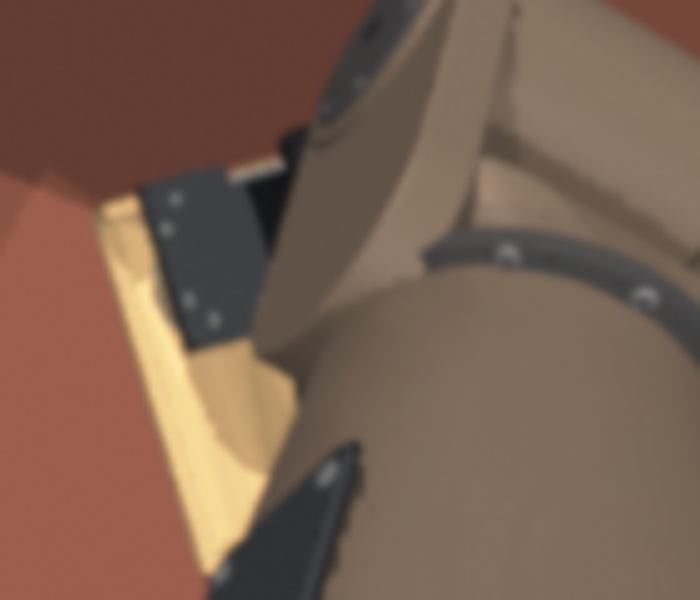

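```bash
python3 - <<'E'
from h import *
c=np.array([.5528,-.28,.150]);u=np.array([-.247,.969,0])
print((proj("side",[c+.0535*u,c+.0595*u,c+.0475*u])-[300,70]+.5)*5.5-.5)
E
```

```text
[[337.09782804 445.88780396]
 [337.13115963 450.59052716]
 [337.06470221 441.21536548]]
```

```bash
python3 - <<'E'
from h import *
c=np.array([.5528,-.28,.150]);u=np.array([-.247,.969,0])
w=np.array([.969,.247,0])
for h in(0,.03,.059+.019,.12):print(h,((proj("side",[c+.0535*u+[0,0,h]+k*w for k in(-.01,0,.01)])-[300,70]+.5)*5.5-.5).round(0).tolist())
S=optics.snapshot("side");
for v in(135,140,144,146,148):print(v,S[v,355:370].sum(1).tolist())
E
```

```text
0 [[353.0, 446.0], [337.0, 446.0], [321.0, 446.0]]
0.03 [[355.0, 404.0], [339.0, 403.0], [322.0, 403.0]]
0.078 [[358.0, 333.0], [341.0, 333.0], [325.0, 333.0]]
0.12 [[360.0, 270.0], [344.0, 270.0], [327.0, 269.0]]
135 [163, 150, 137, 111, 106, 104, 90, 97, 93, 110, 133, 153, 154, 158, 159]
140 [201, 198, 182, 145, 107, 90, 96, 97, 100, 138, 171, 194, 206, 199, 201]
144 [210, 202, 173, 130, 106, 95, 97, 94, 104, 140, 180, 195, 205, 210, 203]
146 [206, 205, 172, 123, 108, 99, 93, 95, 102, 142, 186, 204, 214, 207, 212]
148 [207, 197, 170, 123, 94, 88, 96, 96, 106, 160, 187, 208, 205, 217, 206]
```

The side view shows the near finger at u≈361 (predicted 361), so that camera agrees with the tool. The gripper is centred over the old tin, so I'm descending and gripping.

```bash
python3 -m jog '[[[0,0,0,0,0.03,0,1],[0,0,0,0,0.03,0,1],[0,0,0,0,0.025,0,1],[0,0,0,0,0.02,0,1],[0,0,0,0,0.016,0,1],[0,0,0,0,0,0,1]]]'; python3 -m jog '[[[0,0,0,0,0,0,0.8],[0,0,0,0,0,0,0.6],[0,0,0,0,0,0,0.6],[0,0,0,0,0,0,0.5],[0,0,0,0,0,0,0.5],[0,0,0,0,0,0,0.5],[0,0,0,0,0,0,0.5]]]'
```

```text
time: 2.05
tool_pos: [0.5503, -0.2817, 0.0277]
eef_rot: [-1.573, 0.003, -1.322]
force: [1.2, 0.1, -0.3]
width: 0.0948
time: 2.75
tool_pos: [0.5519, -0.2815, 0.0303]
eef_rot: [-1.57, -0.0, -1.321]
force: [-1.3, 0.7, 5.4]
width: 0.0657
```

```bash
python3 -m jog '[[[0,0,0,0,-0.004,0,0.5],[0,0,0,0,-0.006,0,0.5],[0,0,0,0,0,-0.008,0.5],[0,0,0,0,0,-0.018,0.5],[0,0,0,0,0,-0.02,0.5],[0,0,0,0,0,-0.02,0.5],[0,0,0,0,0,-0.016,0.5],[0,0,0,0,0,-0.007,0.5],[0,0,0,0,0,0,0.5],[0,0,0,0,0,0,0.5]]]';python3 go.py .4654 -.3031 .03 -75.7
```

```text
time: 3.75
tool_pos: [0.4661, -0.3036, 0.0397]
eef_rot: [-1.57, -0.001, -1.321]
force: [-0.2, -0.8, -3.8]
width: 0.0658
t3.8 pos [ 0.4661 -0.3036  0.0397] yaw -75.7 w 0.0658 F [-0.2 -0.8 -3.8]
turn [-0.0004  0.0001  0.0006] shift [-0.0007  0.0097 -0.0005]
```

```bash
python3 -m jog '[[[0,0,0,0,0.004,0,0.5],[0,0,0,0,0.003,0,0.5],[0,0,0,0,0.0015,0,0.5],[0,0,0,0,0.0007,0,0.5],[0,0,0,0,0,0,0.5],[0,0,0,0,0,0,0.5]]]';python3 - <<'E'
from h import *
S=optics.snapshot("side")
crop(S,320,120,420,210,7,"pics/s2.png")
E
```

```text
time: 4.35
tool_pos: [0.4657, -0.3034, 0.0304]
eef_rot: [-1.571, -0.0, -1.321]
force: [-1.1, -1.2, -3.1]
width: 0.0658
```

View pics/s2.png

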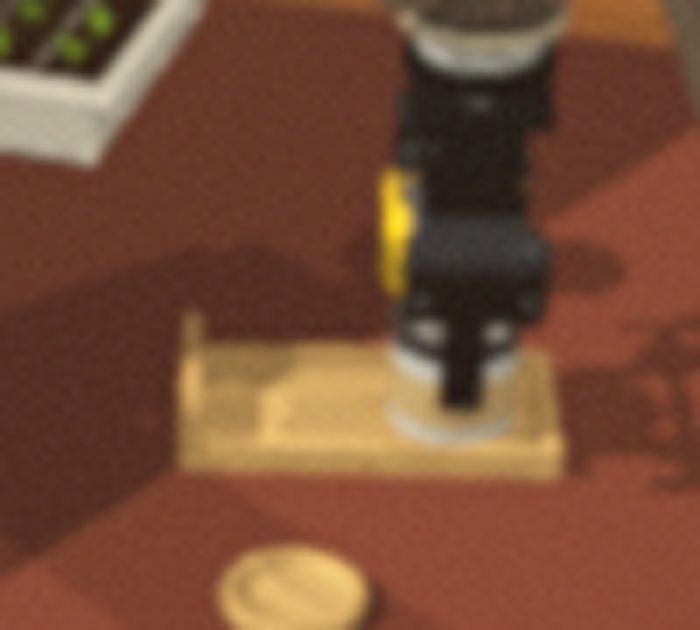

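```bash
python3 -m jog '[[[0,0,0,0,0.001,0,0.5],[0,0,0,0,0,0,0.5],[0,0,0,0,0,0,0.5]]]'
```

```text
time: 4.7
tool_pos: [0.4657, -0.3035, 0.0303]
eef_rot: [-1.57, -0.001, -1.321]
force: [-2.1, 2.0, 7.0]
width: 0.0659
```

```bash
python3 -m jog '[[[0,0,0,0,0.001,0,0.5],[0,0,0,0,0,0,0.5],[0,0,0,0,0,0,0.5]]]'
```

```text
time: 5.0
tool_pos: [0.4657, -0.3035, 0.0302]
eef_rot: [-1.57, -0.001, -1.321]
force: [-5.0, 3.6, 21.0]
width: 0.0657
```

Contact at z=0.0303, the same height as when it was picked up. I'll relieve the press, release and rise.

```bash
python3 -m jog '[[[0,0,0,0,-0.0015,0,0.5],[0,0,0,0,0,0,0.5],[0,0,0,0,0,0,0.72],[0,0,0,0,0,0,0.9],[0,0,0,0,0,0,0.9],[0,0,0,0,-0.015,0,0.9],[0,0,0,0,-0.04,0,0.9],[0,0,0,0,-0.05,0,0.9],[0,0,0,0,-0.05,0,0.9]]]'; python3 go.py .522 .314 .22 -28
```

```text
time: 5.9
tool_pos: [0.4653, -0.3032, 0.1864]
eef_rot: [-1.571, 0.001, -1.321]
force: [0.6, -1.4, -0.4]
width: 0.0854
t5.9 pos [ 0.4653 -0.3032  0.1864] yaw -75.69 w 0.0854 F [ 0.6 -1.4 -0.4]
turn [ 3.000e-04 -8.324e-01 -1.100e-03] shift [-0.2397 -0.0336  0.5716]
```

```bash
python3 - <<'E' | sed -n '/----/,$p'
from h import *
from m0 import *
print('----')
v=hT[...,2]
for y in range(234,258):print(y,v[y,166:208].tolist())
E
```

```text
----
234 [147, 145, 144, 144, 143, 143, 150, 154, 155, 156, 156, 156, 155, 154, 154, 155, 156, 156, 156, 156, 156, 156, 156, 156, 156, 156, 156, 151, 137, 115, 101, 98, 98, 97, 98, 98, 98, 98, 98, 98, 98, 102]
235 [140, 139, 138, 138, 137, 139, 143, 147, 152, 155, 156, 155, 149, 142, 143, 149, 154, 156, 156, 156, 156, 157, 156, 156, 157, 156, 156, 152, 139, 113, 100, 98, 98, 98, 98, 97, 98, 98, 98, 98, 98, 100]
236 [137, 137, 136, 137, 137, 137, 138, 140, 147, 154, 155, 150, 135, 120, 118, 129, 141, 150, 154, 156, 156, 156, 156, 156, 156, 156, 154, 148, 135, 113, 100, 98, 98, 98, 97, 98, 98, 98, 98, 97, 98, 99]
237 [136, 137, 136, 136, 137, 137, 137, 138, 143, 152, 153, 143, 122, 111, 110, 109, 116, 129, 142, 151, 154, 156, 155, 155, 154, 153, 150, 142, 135, 121, 105, 98, 97, 98, 98, 98, 98, 98, 97, 98, 98, 98]
238 [136, 137, 137, 136, 137, 136, 136, 135, 138, 146, 145, 132, 122, 137, 143, 124, 106, 106, 116, 130, 143, 150, 152, 146, 141, 139, 136, 132, 132, 126, 107, 99, 98, 98, 98, 98, 98, 98, 98, 97, 98, 98]
239 [137, 137, 137, 137, 135, 133, 129, 123, 123, 125, 122, 114, 125, 157
[... 3168 characters left out ...]
 87, 111, 117, 116, 119, 134, 152, 162, 158, 129, 87, 62, 78, 110, 115, 112]
255 [128, 120, 117, 116, 114, 111, 109, 107, 100, 96, 108, 119, 125, 134, 142, 141, 140, 138, 140, 145, 149, 143, 115, 81, 62, 75, 99, 114, 115, 116, 127, 148, 161, 164, 153, 116, 78, 60, 81, 108, 113, 111]
256 [119, 118, 117, 117, 117, 116, 118, 123, 119, 110, 110, 128, 148, 155, 160, 157, 155, 158, 160, 160, 154, 133, 98, 69, 68, 94, 111, 114, 115, 120, 136, 156, 164, 161, 141, 100, 69, 66, 92, 110, 112, 112]
257 [117, 117, 117, 117, 116, 117, 119, 127, 140, 136, 124, 119, 123, 135, 149, 157, 162, 165, 165, 161, 143, 111, 78, 63, 79, 105, 115, 115, 116, 129, 149, 163, 165, 155, 123, 85, 64, 78, 106, 116, 114, 112]
```

```bash
python3 -m jog '[[[0,-0.139,0,0,0,0,0.9],[0,-0.139,0,0,0,0,0.9],[0,-0.139,0,0,0,0,0.9],[0,-0.139,0,0,0,0,0.9],[0,-0.138,0,0,0,0,0.9],[0,-0.138,0,0,0,0,0.9],[0,0,0,0,-0.054,0,0.9]]]'; python3 go.py .45 0.1 .24 -28;python3 go.py .522 .314 .24 -28
```

```text
time: 6.6
tool_pos: [0.4639, -0.3021, 0.2305]
eef_rot: [-1.569, 0.01, -0.484]
force: [1.6, -1.1, 0.3]
width: 0.0859
t6.6 pos [ 0.4639 -0.3021  0.2305] yaw -27.75 w 0.0859 F [ 1.6 -1.1  0.3]
turn [-0.002   0.0044 -0.01  ] shift [-0.201  -0.0095  0.3485]
t6.6 pos [ 0.4639 -0.3021  0.2305] yaw -27.75 w 0.0859 F [ 1.6 -1.1  0.3]
turn [-0.002   0.0044 -0.01  ] shift [-0.2379 -0.0095  0.5713]
```

```bash
python3 -m jog '[[[0,0,0,-0.018,-0.001,0.044,0.9],[0,0,0,-0.018,-0.001,0.044,0.9],[0,0,0,-0.018,-0.001,0.044,0.9],[0,0,0,-0.018,-0.001,0.044,0.9],[0,0,0,-0.018,-0.001,0.044,0.9],[0,0,0,-0.018,-0.001,0.044,0.8],[0,0,0,-0.018,-0.001,0.044,0.8],[0,0,0,-0.018,0,0.044,0.7],[0,0,0,-0.018,0,0.044,0.7],[0,0,0,-0.018,0,0.044,0.7],[0,0,0,-0.018,0,0.044,0.7],[0,0,0,-0.018,0,0.044,0.7]]]'; python3 - <<'E'
from h import *
T=optics.snapshot("top")
crop(T,380,195,520,300,5.5,"pics/t2.png")
E
python3 go.py .522 .3145 .19 -28
```

```text
time: 7.8
tool_pos: [0.5228, 0.2663, 0.2419]
eef_rot: [-1.571, -0.0, -0.489]
force: [1.5, -0.6, 0.2]
width: 0.0666
t7.8 pos [0.523  0.2717 0.2416] yaw -27.88 w 0.0666 F [-3.7  2.  -1.9]
turn [-0.002   0.0021 -0.0004] shift [-0.021   0.0516  0.0373]
```

View pics/t2.png

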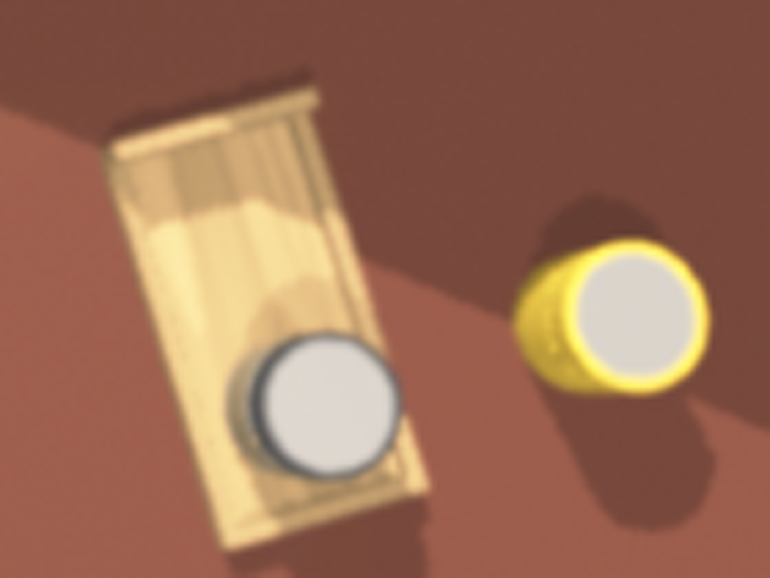

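The old tin now stands upright in the front half of the rack, with its lid at crop (328,405).

```bash
python3 -m jog '[[[0,0,0,0,0,0,0.7],[0,0,0,0,0,0,0.7]]]'; python3 go.py .522 .3145 .19 -28
```

```text
time: 8.05
tool_pos: [0.5226, 0.2639, 0.2415]
eef_rot: [-1.572, 0.0, -0.488]
force: [-0.6, -0.2, 0.2]
width: 0.0666
t8.1 pos [0.5226 0.2639 0.2415] yaw -27.98 w 0.0666 F [-0.6 -0.2  0.2]
turn [ 0.0008  0.0003 -0.0004] shift [-0.0243  0.0515  0.0444]
```

```bash
python3 -m jog '[[[0,0,0,-0.0122,0,0.0222,0.7],[0,0,0,-0.0121,0,0.0222,0.7],[0,0,0,0,0.03,0,0.7],[0,0,0,0,0.0215,0,0.7],[0,0,0,0,0,0,0.7],[0,0,0,0,0,0,0.7]]]'; python3 - <<'E'
from h import *
S=optics.snapshot("side");T=optics.snapshot("top")
crop(S,270,190,360,310,5,"pics/s3.png");crop(T,110,180,250,290,5,"pics/t3.png")
E
python3 go.py .522 .3145 .118 -28
```

```text
time: 8.65
tool_pos: [0.5228, 0.3137, 0.1911]
eef_rot: [-1.571, -0.0, -0.49]
force: [-0.4, 0.4, 0.7]
width: 0.0665
t8.8 pos [0.5231 0.3143 0.1918] yaw -28.08 w 0.0664 F [ 0.1 -0.6  0.3]
turn [-0.0015 -0.0013  0.0013] shift [-0.0011  0.0738 -0.0003]
```

View pics/s3.png

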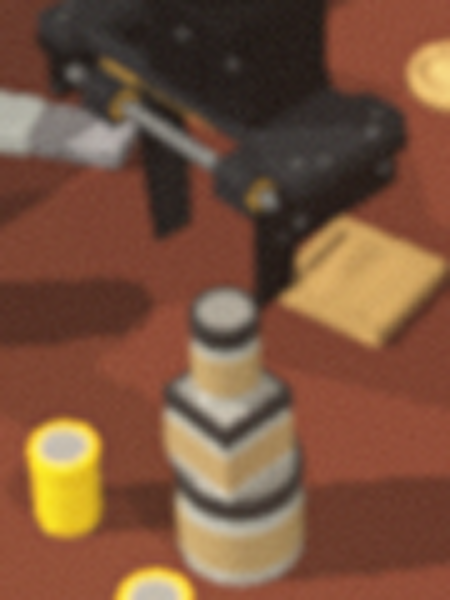

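View pics/t3.png

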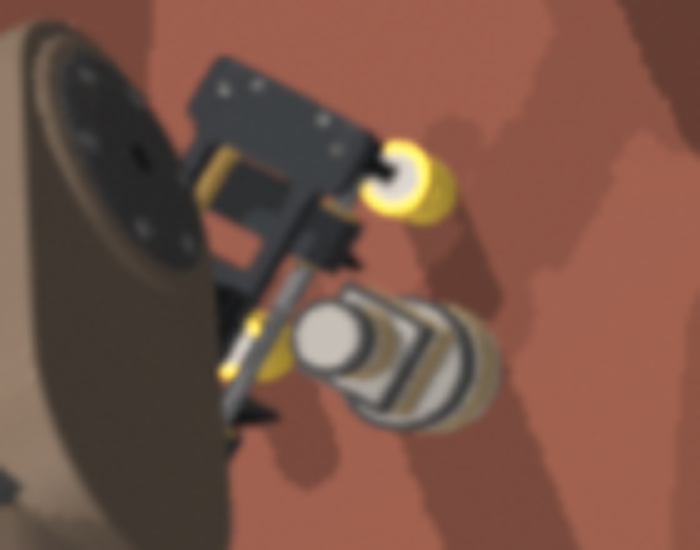

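In the side crop the fingers sit at (170,235) and (270,300), straddling the small tin's axis. I'm descending.

```bash
python3 -m jog '[[[0,0,0,-0.001,0.025,0,0.7],[0,0,0,0,0.025,0,0.7],[0,0,0,0,0.016,0,0.7],[0,0,0,0,0.0075,0,0.7],[0,0,0,0,0,0,0.6],[0,0,0,0,0,0,0.5],[0,0,0,0,0,0,0.42],[0,0,0,0,0,0,0.38]]]';python3 -m jog '[[[0,0,0,0,0,0,0.34],[0,0,0,0,0,0,0.3],[0,0,0,0,0,0,0.25],[0,0,0,0,0,0,0.25]]]'
```

```text
time: 9.55
tool_pos: [0.5217, 0.3154, 0.1177]
eef_rot: [-1.57, -0.001, -0.489]
force: [-0.5, 0.5, 0.4]
width: 0.0401
time: 9.95
tool_pos: [0.5218, 0.3153, 0.1174]
eef_rot: [-1.57, -0.001, -0.489]
force: [0.5, -0.4, 5.8]
width: 0.0338
```

```bash
python3 -m jog '[[[0,0,0,0,-0.005,0,0.25],[0,0,0,0,-0.02,0,0.25],[0,0,0,0,-0.03,0,0.25],[0,0,0,0,-0.03,0,0.25],[0,0,0,0,0,0,0.25]]]'; python3 go.py .5065 -.117 .20 -28
```

```text
time: 10.45
tool_pos: [0.5226, 0.3159, 0.2057]
eef_rot: [-1.566, -0.003, -0.489]
force: [-0.8, -0.2, -0.2]
width: 0.0337
t10.4 pos [0.5226 0.3159 0.2057] yaw -28.01 w 0.0337 F [-0.8 -0.2 -0.2]
turn [-0.0045 -0.0001  0.0034] shift [ 0.1891  0.0057 -0.3898]
```

```bash
python3 -m jog '[[[0,0,0,0.008,0,-0.017,0.25],[0,0,0,0.017,0,-0.035,0.25],[0,0,0,0.02,0,-0.042,0.25],[0,0,0,0.02,0,-0.042,0.25],[0,0,0,0.02,0,-0.042,0.25],[0,0,0,0.02,0,-0.042,0.25],[0,0,0,0.02,0,-0.042,0.25],[0,0,0,0.02,0,-0.042,0.25],[0,0,0,0.02,0,-0.041,0.25],[0,0,0,0.014,0,-0.028,0.25],[0,0,0,0.0085,0,-0.0165,0.25],[0,0,0,0,0,0,0.25]]]'; python3 - <<'E'
from h import *
T=optics.snapshot("top")
crop(T,140,200,220,270,10,"pics/t4.png")
crop(T,250,205,390,295,5.6,"pics/t4b.png")
cv2.imwrite("pics/top4.png",T[:,:,::-1])
E
python3 go.py .5065 -.117 .10 -28
```

```text
time: 11.65
tool_pos: [0.5028, -0.119, 0.2006]
eef_rot: [-1.571, 0.002, -0.492]
force: [0.2, 0.7, -0.2]
width: 0.0338
t11.7 pos [ 0.5028 -0.1177  0.2008] yaw -28.16 w 0.0335 F [-0.6  1.2 -1.1]
turn [ 0.0004 -0.0028 -0.0023] shift [0.0029 0.1008 0.0023]
```

View pics/t4.png

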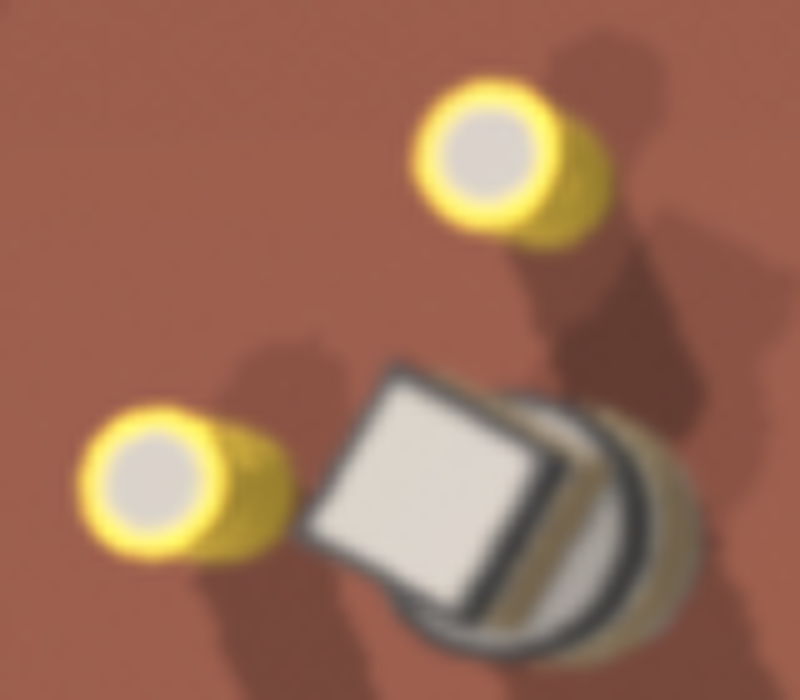

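View pics/t4b.png

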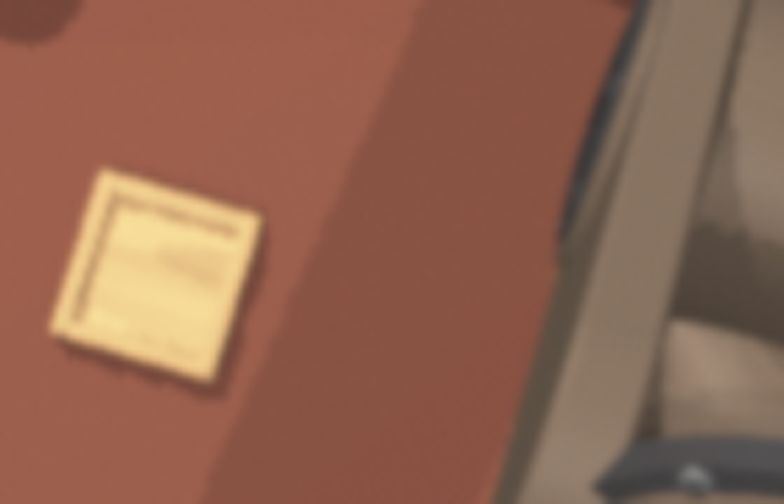

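The square lid is now fully visible, with crop corners (398,375), (545,460), (455,610) and (310,525). I'll measure it from a mask and lower the small tin to just above the round stand.

```bash
python3 -m jog '[[[0,0,0,0.0029,0.03,0.002,0.25],[0,0,0,0,0.03,0,0.25],[0,0,0,0,0.03,0,0.25],[0,0,0,0,0.03,0,0.25],[0,0,0,0,0.035,0,0.25],[0,0,0,0,0,0,0.25],[0,0,0,0,0,0,0.25]]]'; python3 - <<'E'
from h import *
T=cv2.imread("pics/top4.png");h=cv2.cvtColor(T,cv2.COLOR_BGR2HSV)
m=((h[...,1]<40)&(h[...,2]>165)).astype(np.uint8);m[:230]=0;m[270:]=0;m[:,:168]=0;m[:,205:]=0
c=max(cv2.findContours(m,cv2.RETR_EXTERNAL,cv2.CHAIN_APPROX_NONE)[0],key=cv2.contourArea).reshape(-1,2)
print(cv2.contourArea(c),cv2.minAreaRect((plane("top",c,.11)[:,:2]*1000).astype(np.float32)))
S=optics.snapshot("side")
print("stand rim centre, tin bottom centre:",(proj("side",[[.5065,-.117,.01],[.5065,-.117,.05-.0075]])-[320,150]+.5)*7-.5)
crop(S,320,150,410,230,7,"pics/s5.png")
E
python3 go.py .5065 -.117 .0125 -28
```

```text
time: 12.4
tool_pos: [0.5071, -0.1155, 0.047]
eef_rot: [-1.571, 0.002, -0.488]
force: [-0.4, -1.0, -0.1]
width: 0.0335
244.0 ((522.0126953125, 315.17169189453125), (38.98478698730469, 39.087745666503906), 61.76670455932617)
stand rim centre, tin bottom centre: [[290.26730936 376.23656499]
 [292.44515123 321.63897097]]
t12.4 pos [ 0.5077 -0.1159  0.0479] yaw -27.98 w 0.0336 F [ 0.7  0.4 -0.7]
turn [-0.      0.0004  0.0004] shift [-0.0006  0.0354 -0.0016]
```

View pics/s5.png

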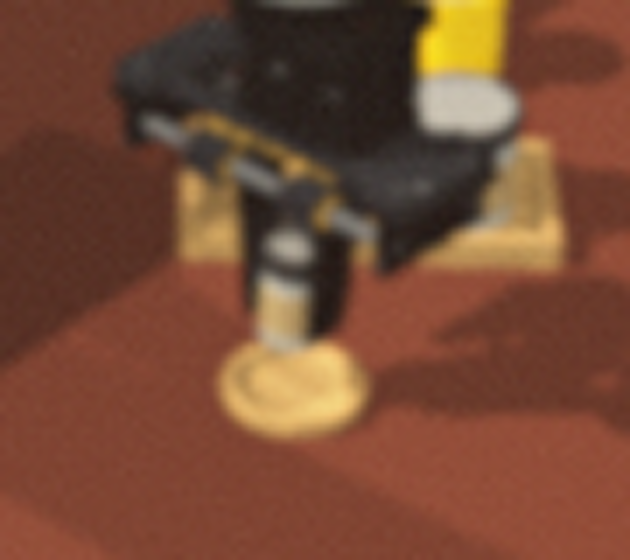

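```bash
python3 -m jog '[[[0,0,0,0,0.012,-0.001,0.25],[0,0,0,0,0.012,0,0.25],[0,0,0,0,0.006,0,0.25],[0,0,0,0,0.003,0,0.25],[0,0,0,0,0,0,0.25],[0,0,0,0,0,0,0.25],[0,0,0,0,0,0,0.25]]]'
```

```text
time: 13.15
tool_pos: [0.5072, -0.1173, 0.0142]
eef_rot: [-1.571, -0.0, -0.489]
force: [0.4, -0.4, -1.0]
width: 0.0335
```

```bash
python3 -m jog '[[[0,0,0,0,0.001,0,0.25],[0,0,0,0,0,0,0.25],[0,0,0,0,0,0,0.25]]]';python3 -m jog '[[[0,0,0,0,0.001,0,0.25],[0,0,0,0,0,0,0.25],[0,0,0,0,0,0,0.25]]]'
```

```text
time: 13.45
tool_pos: [0.5071, -0.1172, 0.013]
eef_rot: [-1.571, -0.0, -0.489]
force: [-1.0, 0.2, -0.9]
width: 0.0334
time: 13.75
tool_pos: [0.5072, -0.1172, 0.0124]
eef_rot: [-1.571, -0.001, -0.489]
force: [-1.1, 1.0, 6.5]
width: 0.0334
```

```bash
python3 -m jog '[[[0,0,0,0,-0.0005,0,0.25],[0,0,0,0,0,0,0.36],[0,0,0,0,0,0,0.45],[0,0,0,0,0,0,0.55],[0,0,0,0,0,0,0.6],[0,0,0,0,-0.01,0,0.6],[0,0,0,0,-0.04,0,0.6],[0,0,0,0,-0.05,0,0.7],[0,0,0,0,-0.05,0,0.8]]]';python3 go.py .522 .3152 .16 -28.2
```

```text
time: 14.65
tool_pos: [0.5065, -0.117, 0.1647]
eef_rot: [-1.571, 0.001, -0.489]
force: [1.0, -0.1, -0.7]
width: 0.0679
t14.7 pos [ 0.5065 -0.117   0.1647] yaw -28.02 w 0.0679 F [ 1.  -0.1 -0.7]
turn [ 0.0002  0.0032 -0.0007] shift [-0.1906  0.0047  0.3882]
```

```bash
python3 -m jog '[[[0,0.0032,0,-0.017,0,0.035,0.85],[0,0,0,-0.02,0,0.041,0.85],[0,0,0,-0.02,0,0.041,0.85],[0,0,0,-0.02,0,0.041,0.85],[0,0,0,-0.02,0,0.041,0.85],[0,0,0,-0.02,0,0.041,0.85],[0,0,0,-0.02,0,0.041,0.85],[0,0,0,-0.02,0,0.041,0.85],[0,0,0,-0.02,0,0.041,0.85],[0,0,0,-0.0136,0,0.025,0.85],[0,0,0,0,0,0,0.85],[0,0,0,0,0,0,0.85]]]'; python3 - <<'E'
from h import *
T=optics.snapshot("top");S=optics.snapshot("side")
crop(T,330,225,400,285,8,"pics/t6.png");crop(S,330,180,390,225,10,"pics/s6.png")
E
python3 go.py .522 .3152 .068 -28.2
```

```text
time: 15.85
tool_pos: [0.5219, 0.3149, 0.1627]
eef_rot: [-1.571, -0.0, -0.491]
force: [-0.4, -0.1, -0.3]
width: 0.081
t15.9 pos [0.5223 0.3139 0.1627] yaw -28.24 w 0.0809 F [ 0.  -0.1  0.5]
turn [ 0.0003 -0.0007  0.0001] shift [-0.0009  0.0947  0.001 ]
```

View pics/t6.png

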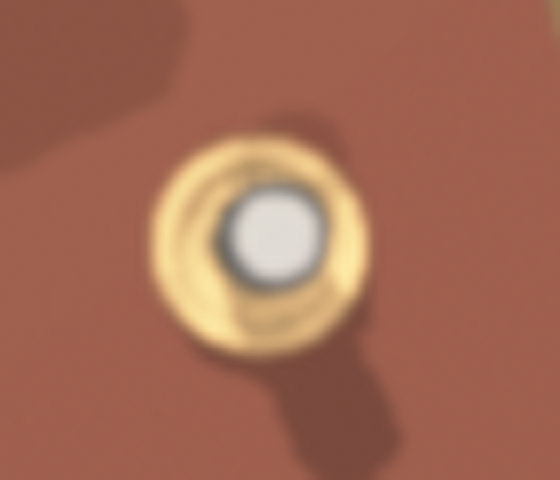

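View pics/s6.png

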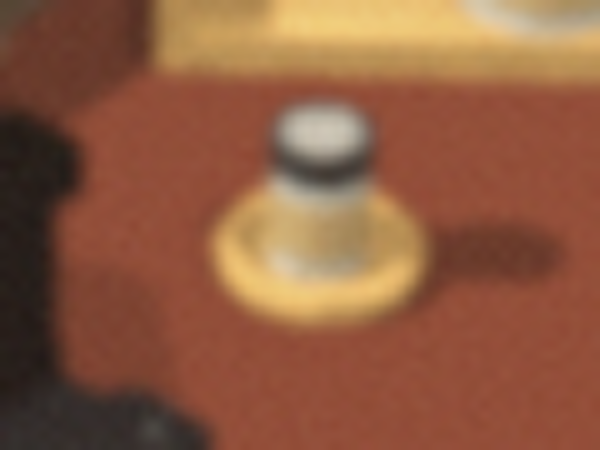

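Both views show the small tin upright inside the round recess. Next is the square tin.

```bash
python3 -m jog '[[[0,0,0,-0.0005,0.03,0.0005,0.85],[0,0,0,0,0.03,0,0.85],[0,0,0,0,0.02,0,0.85],[0,0,0,0,0.0145,0,0.85],[0,0,0,0,0,0,0.75],[0,0,0,0,0,0,0.65],[0,0,0,0,0,0,0.58],[0,0,0,0,0,0,0.53]]]';python3 -m jog '[[[0,0,0,0,0,0,0.5],[0,0,0,0,0,0,0.45],[0,0,0,0,0,0,0.38],[0,0,0,0,0,0,0.38],[0,0,0,0,0,0,0.38]]]'
```

```text
time: 16.75
tool_pos: [0.5225, 0.3157, 0.069]
eef_rot: [-1.57, -0.001, -0.492]
force: [-0.5, 0.2, 0.6]
width: 0.0546
time: 17.25
tool_pos: [0.5223, 0.3156, 0.0684]
eef_rot: [-1.57, -0.0, -0.492]
force: [-2.2, -0.5, 6.2]
width: 0.0459
```

```bash
python3 -m jog '[[[0,0,0,0,-0.005,0,0.38],[0,0,0,0,-0.02,0,0.38],[0,0,0,0,-0.03,0,0.38],[0,0,0,0,-0.03,0,0.38],[0,0,0,0,0,0,0.38]]]'; python3 - <<'E'
from h import *
def fit(n,f,box,z,size):
    T=cv2.imread(f);h=cv2.cvtColor(T,cv2.COLOR_BGR2HSV)
    k=6;x0,y0,x1,y1=box
    b=cv2.resize(cv2.cvtColor(T,cv2.COLOR_BGR2LAB)[y0:y1,x0:x1].astype(np.float32),None,fx=k,fy=k,interpolation=cv2.INTER_CUBIC)[...,2]
    t=(b.max()*.9+np.median(b[:6]))/2
    for t in(150,155,160):
        c=max(cv2.findContours((b>t).astype(np.uint8),cv2.RETR_EXTERNAL,cv2.CHAIN_APPROX_NONE)[0],key=cv2.contourArea).reshape(-1,2)
        P=plane(n,(c+.5)/k-.5+[x0,y0],z)[:,:2]
        (cx,cy),sz,a=cv2.minAreaRect((P*1000).astype(np.float32));o=[]
        for i in range(4):
            th=np.radians(a+90*i);u=np.array([np.cos(th),np.sin(th)]);v=np.array([-u[1],u[0]])
            q=(P-[cx/1000,cy/1000]);s=q[(q@u>.030)&(abs(q@v)<.028)]
            l=cv2.fitLine(s.astype(np.float32),cv2.DIST_HUBER,0,.01,.01).ravel();o.append((round(float(np.degrees(np.arctan2(l[1],l[0]))%90),2),round(float(np.mean(s@u)*1000),1)))
        print(n,t,round(cx,1),round(cy,1),np.round(sz,1),round(a,2),o)
fit("top","pics/top4.png",(252,228,303,280),.01,.078)
E
python3 go.py .514 .1015 .10 -17.2
```

```text
time: 17.75
tool_pos: [0.5234, 0.3162, 0.1566]
eef_rot: [-1.566, -0.004, -0.492]
force: [-0.3, 0.9, -1.1]
width: 0.0459
top 150 514.8 103.5 [87.4 85.7] 72.46 [(74.45, 41.4), (72.87, 41.0), (72.15, 43.2), (72.18, 42.3)]
top 155 514.6 101.7 [81.3 80.8] 72.66 [(73.11, 39.9), (72.81, 40.0), (72.06, 40.1), (72.21, 39.9)]
top 160 514.2 101.5 [78.  77.8] 72.58 [(72.77, 38.3), (72.9, 38.3), (72.06, 38.4), (72.25, 38.4)]
t17.8 pos [0.5234 0.3162 0.1566] yaw -28.2 w 0.0459 F [-0.3  0.9 -1.1]
turn [-0.0042 -0.1919  0.004 ] shift [ 0.0545  0.0566 -0.2079]
```

```bash
python3 -m jog '[[[0,-0.0935,0,0,0,0,0.38],[0,-0.0935,0,0,0,0,0.38],[0,0,0,0.006,0,-0.02,0.38],[0,0,0,0.01,0,-0.038,0.38],[0,0,0,0.0115,0,-0.044,0.38],[0,0,0,0.0115,0,-0.044,0.38],[0,0,0,0.008,0,-0.03,0.38],[0,0,0,0.006,0,-0.022,0.38],[0,0,0,0.0015,0.01,-0.009,0.38],[0,0,0,0,0.03,0,0.38],[0,0,0,0,0,0,0.38],[0,0,0,0,0,0,0.38]]]';python3 go.py .514 .1025 .04 -17.5
```

```text
time: 18.95
tool_pos: [0.5115, 0.1022, 0.1123]
eef_rot: [-1.572, 0.002, -0.305]
force: [0.3, 0.3, -2.8]
width: 0.0461
t18.9 pos [0.5115 0.1022 0.1123] yaw -17.46 w 0.0461 F [ 0.3  0.3 -2.8]
turn [ 0.0008  0.0007 -0.0019] shift [0.0023 0.0723 0.001 ]
```

```bash
python3 -m jog '[[[0,0,0,0.002,0.02,0.001,0.38],[0,0,0,0,0.03,0,0.38],[0,0,0,0,0.02,0,0.38],[0,0,0,0,0,0,0.38],[0,0,0,0,0,0,0.38]]]';python3 - <<'E'
from h import *
S=optics.snapshot("side")
crop(S,300,190,380,270,7,"pics/s7.png")
E
python3 go.py .514 .1025 .0135 -17.5
```

```text
time: 19.45
tool_pos: [0.5146, 0.1025, 0.0438]
eef_rot: [-1.571, -0.001, -0.305]
force: [0.0, -0.3, -1.6]
width: 0.0457
t19.5 pos [0.5148 0.1025 0.0442] yaw -17.46 w 0.0458 F [-0.  -0.1 -2.7]
turn [-0.0005  0.0008  0.0016] shift [-0.0008  0.0307 -0.0002]
```

View pics/s7.png

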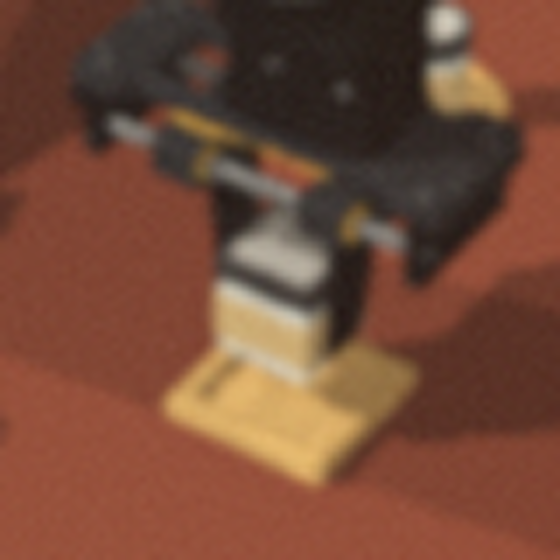

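The square tin hangs over the square stand with its sides parallel to the stand's. I'm lowering it.

```bash
python3 -m jog '[[[0,0,0,0,0.012,0,0.38],[0,0,0,0,0.01,0,0.38],[0,0,0,0,0.005,0,0.38],[0,0,0,0,0.002,0,0.38],[0,0,0,0,0,0,0.38],[0,0,0,0,0,0,0.38],[0,0,0,0,0,0,0.38]]]'
```

```text
time: 20.2
tool_pos: [0.5142, 0.102, 0.014]
eef_rot: [-1.571, -0.0, -0.305]
force: [0.9, 0.1, -1.8]
width: 0.0459
```

```bash
python3 -m jog '[[[0,0,0,0,0.001,0,0.38],[0,0,0,0,0,0,0.38],[0,0,0,0,0,0,0.38]]]'
```

```text
time: 20.5
tool_pos: [0.5142, 0.1021, 0.0134]
eef_rot: [-1.571, -0.001, -0.305]
force: [0.3, -0.2, 5.5]
width: 0.0461
```

```bash
python3 -m jog '[[[0,0,0,0,-0.0005,0,0.38],[0,0,0,0,0,0,0.5],[0,0,0,0,0,0,0.6],[0,0,0,0,0,0,0.7],[0,0,0,0,0,0,0.7],[0,0,0,0,-0.01,0,0.7],[0,0,0,0,-0.04,0,0.8],[0,0,0,0,-0.05,0,0.9],[0,0,0,0,-0.03,0,1]]]';python3 go.py .522 .314 .15 -45
```

```text
time: 21.4
tool_pos: [0.5146, 0.1021, 0.1471]
eef_rot: [-1.57, -0.003, -0.305]
force: [-0.1, 0.5, -0.2]
width: 0.085
t21.4 pos [0.5146 0.1021 0.1471] yaw -17.48 w 0.085 F [-0.1  0.5 -0.2]
turn [-0.0017  0.4802  0.0025] shift [-0.1446 -0.0029  0.1551]
```

```bash
python3 - <<'E'
from h import *
T=optics.snapshot("top");S=optics.snapshot("side")
cv2.imwrite("pics/top8.png",T[...,::-1]);cv2.imwrite("pics/side8.png",S[...,::-1])
for n,I,box,z in(("top",T,(168,225,215,275),.06),("side",S,(295,255,345,315),.06)):
    h=cv2.cvtColor(np.ascontiguousarray(I),cv2.COLOR_RGB2HSV)
    m=((h[...,1]<60)&(h[...,2]>150)).astype(np.uint8);x0,y0,x1,y1=box;q=m*0;q[y0:y1,x0:x1]=m[y0:y1,x0:x1]
    c=max(cv2.findContours(q,cv2.RETR_EXTERNAL,cv2.CHAIN_APPROX_NONE)[0],key=cv2.contourArea)
    M=cv2.moments(c);p=(M['m10']/M['m00'],M['m01']/M['m00']);print(n,p,cv2.contourArea(c),cv2.boundingRect(c),plane(n,[p],z))
crop(T,140,200,220,270,10,"pics/t8.png")
E
```

```text
top (186.32788868723532, 251.31034482758622) 275.5 (178, 240, 18, 25) [[0.51930923 0.3223512  0.06      ]]
side (317.3042952208106, 281.0756200846945) 275.5 (306, 273, 23, 17) [[0.51595473 0.31621026 0.06      ]]
```

View pics/t8.png

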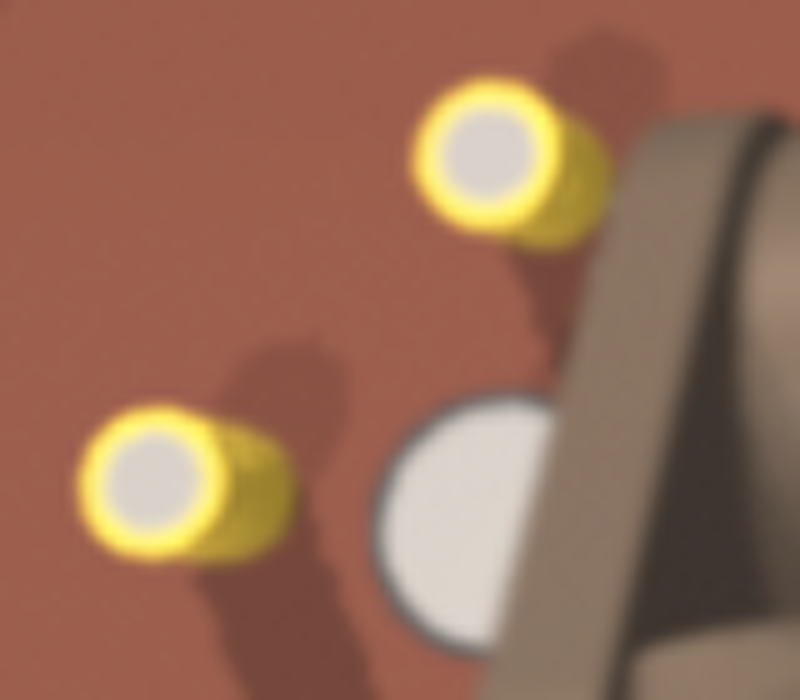

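```bash
python3 -c "
from h import *
print(plane('top',[(190.35,252.15)],.06),two((190.35,252.15),(317.3,281.1)))"; python3 go.py .517 .3135 .15 -45
```

```text
[[0.51714211 0.31213604 0.06      ]] (array([0.51720934, 0.31325741, 0.0566342 ]), np.float64(0.0002887067257738609))
t21.5 pos [0.5157 0.1023 0.148 ] yaw -17.48 w 0.0924 F [-0.   0.2 -0.8]
turn [-0.0043  0.4803  0.0062] shift [-0.1485 -0.002   0.1503]
```

```bash
python3 -m jog '[[[0,0.12,0,0,0,0,1],[0,0.12,0,0,0,0,1],[0,0.12,0,0,0,0,1],[0,0.12,0,0,0,0,1],[0,0,0,-0.03,0,0.03,1],[0,0,0,-0.03,0,0.03,1],[0,0,0,-0.03,0,0.03,1],[0,0,0,-0.03,0,0.03,1],[0,0,0,-0.018,0,0.02,1],[0,0,0,-0.0105,0,0.0103,1],[0,0,0,0,0,0,1],[0,0,0,0,0,0,1]]]';python3 go.py .517 .314 .024 -45
```

```text
time: 22.7
tool_pos: [0.5151, 0.3124, 0.1431]
eef_rot: [-1.572, 0.0, -0.785]
force: [-1.2, 0.5, -0.8]
width: 0.0951
t22.7 pos [0.5151 0.3124 0.1431] yaw -44.99 w 0.0951 F [-1.2  0.5 -0.8]
turn [ 0.001   0.0001 -0.0001] shift [0.0002 0.1191 0.0025]
```

```bash
python3 -m jog '[[[0,0,0,0,0.03,0.0025,1],[0,0,0,0,0.03,0,1],[0,0,0,0,0.025,0,1],[0,0,0,0,0.02,0,1],[0,0,0,0,0.014,0,1],[0,0,0,0,0,0,0.9],[0,0,0,0,0,0,0.8],[0,0,0,0,0,0,0.75],[0,0,0,0,0,0,0.72]]]';python3 -m jog '[[[0,0,0,0,0,0,0.7],[0,0,0,0,0,0,0.65],[0,0,0,0,0,0,0.6],[0,0,0,0,0,0,0.6],[0,0,0,0,0,0,0.6]]]'
```

```text
time: 23.6
tool_pos: [0.5175, 0.3152, 0.0254]
eef_rot: [-1.569, -0.001, -0.785]
force: [-0.1, -0.1, -0.8]
width: 0.0707
time: 24.1
tool_pos: [0.5173, 0.3152, 0.025]
eef_rot: [-1.57, -0.0, -0.785]
force: [-0.9, -0.2, 5.5]
width: 0.0657
```

```bash
python3 -m jog '[[[0,0,0,0,-0.005,0,0.6],[0,0,0,0,-0.02,0,0.6],[0,0,0,0,-0.035,0,0.6],[0,0,0,0,-0.04,0,0.6],[0,0,0,0,-0.035,0,0.6],[0,0,0,0,-0.02,0,0.6],[0,0.134,0,0,0,0,0.6],[0,0.134,0,0,0,0,0.6],[0,0.134,0,0,0,0,0.6],[0,0.134,0,0,0,0,0.6],[0,0,0,0,0,0,0.6]]]';python3 go.py .5526 -.281 .18 -75.7
```

```text
time: 25.2
tool_pos: [0.5168, 0.3151, 0.1793]
eef_rot: [-1.571, -0.0, -1.323]
force: [0.7, 0.5, -2.7]
width: 0.0652
t25.2 pos [0.5168 0.3151 0.1793] yaw -75.81 w 0.0652 F [ 0.7  0.5 -2.7]
turn [ 0.0006 -0.0019  0.0001] shift [ 0.5864 -0.0007 -0.1125]
```

```bash
python3 -m jog '[[[0,0,0,0.02,0,-0.004,0.6],[0,0,0,0.035,0,-0.007,0.6],[0,0,0,0.045,0,-0.009,0.6],[0,0,0,0.045,0,-0.009,0.6],[0,0,0,0.045,0,-0.009,0.6],[0,0,0,0.045,0,-0.009,0.6],[0,0,0,0.045,0,-0.009,0.6],[0,0,0,0.045,0,-0.009,0.6],[0,0,0,0.045,0,-0.009,0.6],[0,0,0,0.045,0,-0.009,0.6],[0,0,0,0.045,0,-0.009,0.6],[0,0,0,0.045,0,-0.008,0.6]]]';python3 - <<'E'
from h import *
T=optics.snapshot("top");S=optics.snapshot("side")
cv2.imwrite("pics/top9.png",T[...,::-1])
crop(T,250,225,330,285,9,"pics/t9.png");crop(S,310,210,370,270,9,"pics/s9.png")
E
python3 go.py .5526 -.281 .18 -75.7
```

```text
time: 26.4
tool_pos: [0.5445, -0.2008, 0.1795]
eef_rot: [-1.571, 0.0, -1.317]
force: [1.0, 0.3, -2.1]
width: 0.0655
t26.5 pos [ 0.545  -0.2037  0.1792] yaw -75.69 w 0.0653 F [ 0.3  0.8 -2.5]
turn [-0.0003  0.0001  0.0012] shift [ 0.0768 -0.0008 -0.0117]
```

View pics/t9.png

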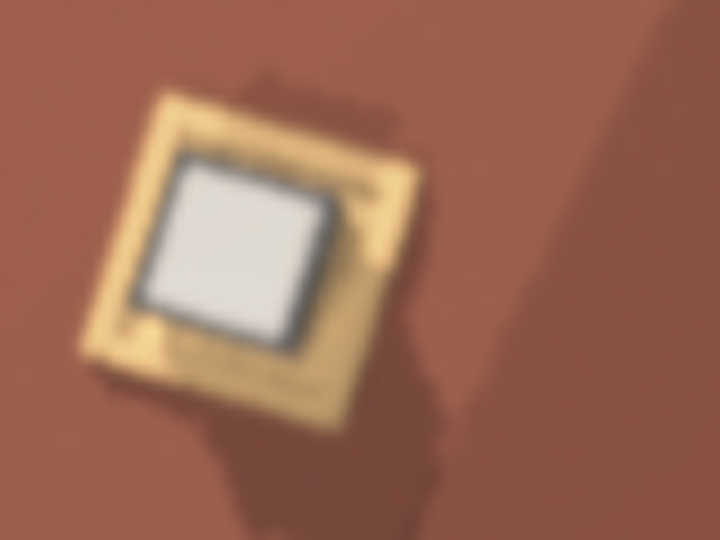

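View pics/s9.png

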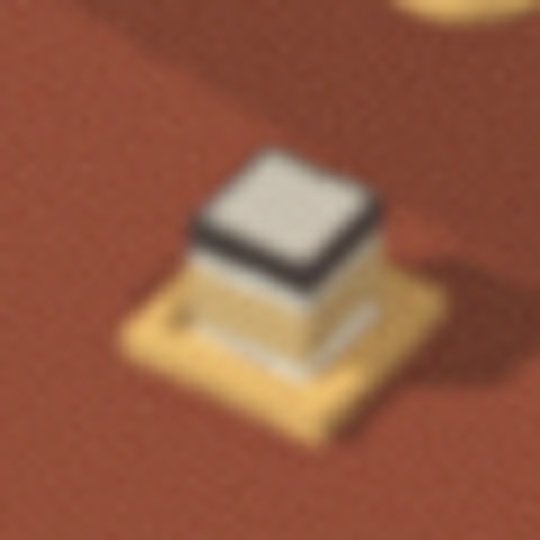

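The square tin sits in its recess with sides parallel to the stand's. I'll continue to the back place of the rack.

```bash
python3 -m jog '[[[0,0,0,0.035,0,-0.004,0.6],[0,0,0,0.025,0,-0.0045,0.6],[0,0,0,0.014,0,-0.003,0.6],[0,0,0,0,0,0,0.6],[0,0,0,0,0,0,0.6],[0,0,0,0,0,0,0.6]]]';python3 go.py .5526 -.281 .08 -75.7
```

```text
time: 27.1
tool_pos: [0.552, -0.2723, 0.1795]
eef_rot: [-1.571, 0.0, -1.32]
force: [-0.6, -0.3, -1.2]
width: 0.0657
t27.1 pos [ 0.552  -0.2723  0.1795] yaw -75.61 w 0.0657 F [-0.6 -0.3 -1.2]
turn [ 0.0002  0.0016 -0.0004] shift [ 0.0086  0.0995 -0.0016]
```

```bash
python3 -m jog '[[[0,0,0,0.0085,0.02,-0.0015,0.6],[0,0,0,0,0.03,0,0.6],[0,0,0,0,0.03,0,0.6],[0,0,0,0,0.02,0,0.6],[0,0,0,0,0.01,0,0.6],[0,0,0,0,0,0,0.6],[0,0,0,0,0,0,0.6]]]';python3 - <<'E'
from h import *
S=optics.snapshot("side")
crop(S,310,100,430,200,6,"pics/s10.png")
E
python3 go.py .5526 -.281 .032 -75.7
```

```text
time: 27.8
tool_pos: [0.5532, -0.282, 0.0704]
eef_rot: [-1.57, -0.001, -1.321]
force: [-0.3, 0.3, -2.0]
width: 0.0652
t27.9 pos [ 0.5533 -0.2821  0.0707] yaw -75.67 w 0.0659 F [ 0.2 -0.2 -2.4]
turn [-0.0012  0.0005  0.0013] shift [-0.0013  0.0387 -0.0004]
```

View pics/s10.png

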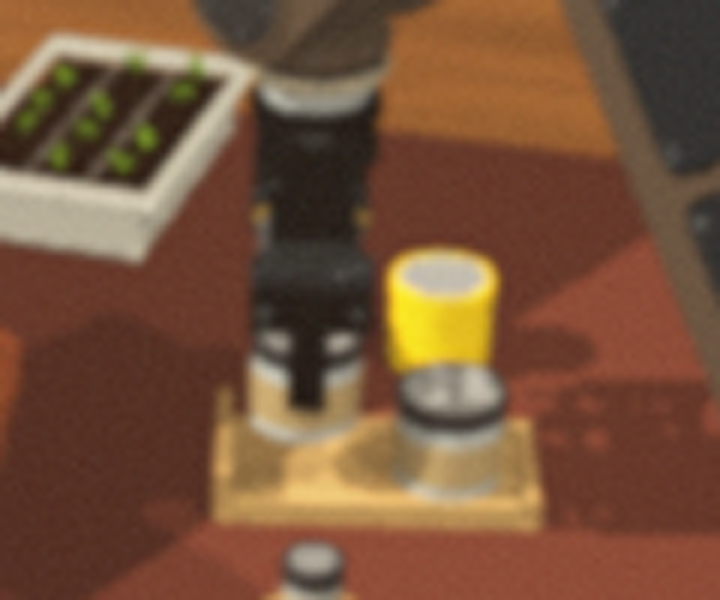

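```bash
python3 -m jog '[[[0,0,0,-0.001,0.014,0,0.6],[0,0,0,0,0.012,0,0.6],[0,0,0,0,0.007,0,0.6],[0,0,0,0,0.004,0,0.6],[0,0,0,0,0.001,0,0.6],[0,0,0,0,0,0,0.6],[0,0,0,0,0,0,0.6],[0,0,0,0,0,0,0.6]]]'
```

```text
time: 28.65
tool_pos: [0.5526, -0.2812, 0.0317]
eef_rot: [-1.57, -0.0, -1.321]
force: [0.1, -0.3, -1.5]
width: 0.0659
```

```bash
python3 -m jog '[[[0,0,0,0,0.001,0,0.6],[0,0,0,0,0,0,0.6],[0,0,0,0,0,0,0.6]]]'
```

```text
time: 28.95
tool_pos: [0.5526, -0.2813, 0.0309]
eef_rot: [-1.57, -0.001, -1.321]
force: [-1.3, 0.1, 5.2]
width: 0.0656
```

```bash
python3 -m jog '[[[0,0,0,0,-0.0006,0,0.6],[0,0,0,0,0,0,0.75],[0,0,0,0,0,0,0.9],[0,0,0,0,0,0,0.9],[0,0,0,0,-0.015,0,0.9],[0,0,0,0,-0.04,0,0.9],[0,0,0,0,-0.05,0,0.9],[0,0,0,0,-0.05,0,0.9],[0,0,0,0,-0.03,0,0.9]]]';python3 go.py .45 .05 .22 -45
```

```text
time: 29.85
tool_pos: [0.553, -0.2814, 0.2213]
eef_rot: [-1.567, -0.004, -1.321]
force: [0.9, -0.4, -0.8]
width: 0.0859
t29.9 pos [ 0.553  -0.2814  0.2213] yaw -75.69 w 0.0859 F [ 0.9 -0.4 -0.8]
turn [-0.0024 -0.5357  0.0046] shift [-0.3071  0.0013  0.1615]
```

```bash
python3 -m jog '[[[0,0,0,-0.03,0,0,0.9],[0,0,0,-0.045,0,0,0.9],[0,0,0,-0.045,0,0,0.9],[0,0,0,-0.045,0,0,0.9],[0,0,0,-0.045,0,0,0.9],[0,0,0,-0.045,0,0,0.9],[0,0,0,-0.03,0,0,0.9],[0,0,0,0,0,0,0.9],[0,0,0,0,0,0,0.9],[0,0,0,0,0,0,0.9]]]';python3 - <<'E'
from h import *
T=optics.snapshot("top");S=optics.snapshot("side")
cv2.imwrite("pics/top11.png",T[...,::-1]);cv2.imwrite("pics/side11.png",S[...,::-1])
crop(T,380,195,520,300,5.5,"pics/t11.png")
for n,I,box in(("top",T,(395,210,460,300)),("side",S,(340,145,412,190))):
    h=cv2.cvtColor(np.ascontiguousarray(I),cv2.COLOR_RGB2HSV)
    q=np.zeros(h.shape[:2],np.uint8);x0,y0,x1,y1=box;q[y0:y1,x0:x1]=((h[...,1]<50)&(h[...,2]>150))[y0:y1,x0:x1]
    for c in cv2.findContours(q,cv2.RETR_EXTERNAL,cv2.CHAIN_APPROX_NONE)[0]:
        if cv2.contourArea(c)>60:
            M=cv2.moments(c);p=(M['m10']/M['m00'],M['m01']/M['m00']);w=plane(n,[p],.066)[0][:2];d=w-[.509,-.292];a=np.radians(14.3)
            print(n,np.round(p,1),cv2.contourArea(c),w.round(4),"rack",np.round([d@[np.cos(a),np.sin(a)],d@[-np.sin(a),np.cos(a)]],4))
E
```

```text
time: 30.85
tool_pos: [0.4824, -0.0056, 0.2165]
eef_rot: [-1.57, -0.001, -1.322]
force: [-0.8, 0.2, -0.0]
width: 0.0855
top [439.6 268.3] 426.5 [ 0.4669 -0.3047] rack [-0.0439 -0.002 ]
top [428.7 234.1] 408.5 [ 0.5524 -0.2827] rack [ 0.0444 -0.0017]
side [385.  164.6] 83.5 [ 0.4644 -0.2991] rack [-0.045   0.0041]
```

View pics/t11.png

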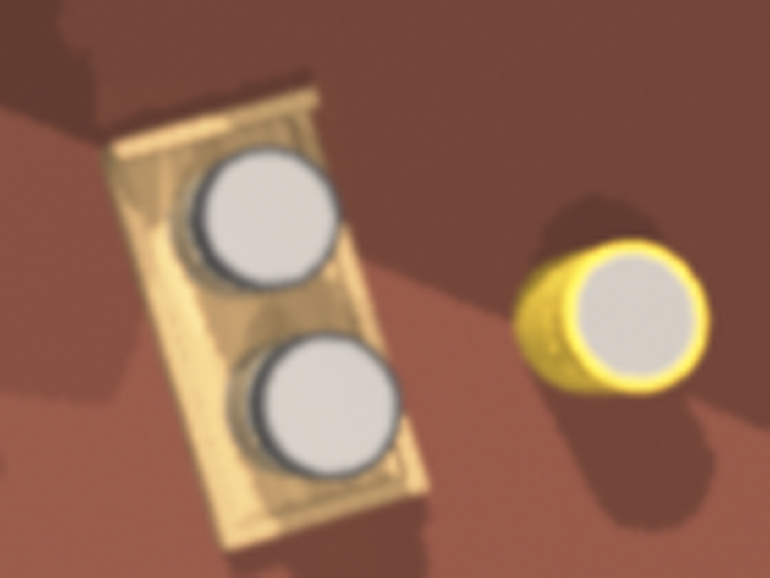

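View pics/side11.png

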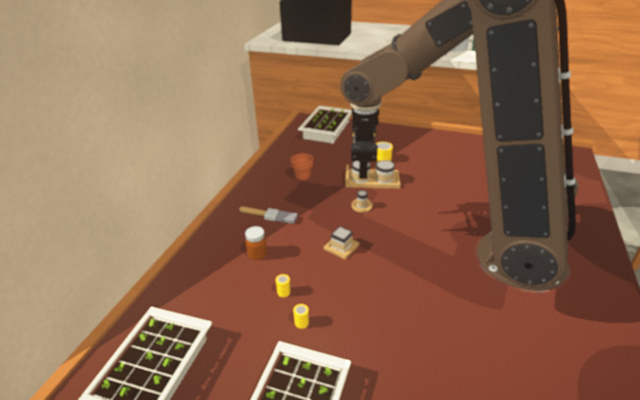

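View pics/top11.png

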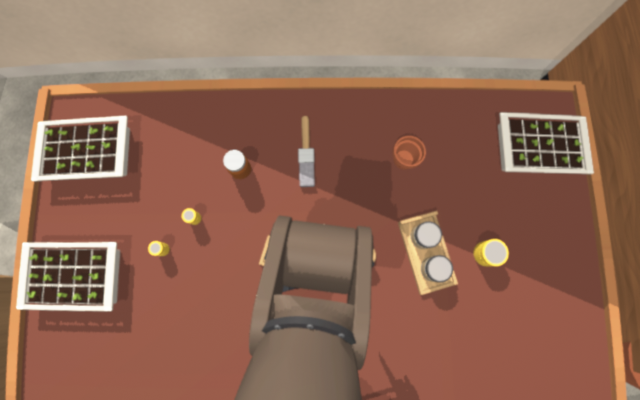

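The rack tins measure -44 and +44 mm along the rack, within about 2 mm of its centre line in the top view. Bystanders and look-alikes are where they were. I'll do a final numeric check on the square and small tins, then hand in.

```bash
python3 - <<'E'
from h import *
from station import finish_job
T=cv2.imread("pics/top9.png");h=cv2.cvtColor(T,cv2.COLOR_BGR2HSV)
q=np.zeros(h.shape[:2],np.uint8);q[230:280,255:300]=((h[...,1]<50)&(h[...,2]>165))[230:280,255:300]
c=max(cv2.findContours(q,cv2.RETR_EXTERNAL,cv2.CHAIN_APPROX_NONE)[0],key=cv2.contourArea).reshape(-1,2)
print(cv2.minAreaRect((plane("top",c,.055)[:,:2]*1000).astype(np.float32)))
print(finish_job())
E
```

```text
((514.1918334960938, 101.33860778808594), (38.74761199951172, 40.36823654174805), 71.85211181640625)
the job is handed in; nothing more can be done
None
```

The job is handed in, and my checks showed every tin standing where you asked. I moved the old tin to the front place first, then unstacked: the small tin into the round stand, the square tin into the square stand, and the new large tin into the back place. It took about 31 s of the 106 s allowed. I set each tin down by feeling for contact, at about 5–7 N. The exception was the old tin, which I briefly pressed to 21 N before backing off and releasing.

- **Square tin:** it is within about 1 mm of the stand's centre. Its sides measure 71.9° against 72.5° for the stand.
- **Small tin:** both views showed it upright inside the round recess. I judged this by eye after release and did not measure it.
- **Rack:** the top view puts the two tins at -44 and +44 mm along the rack and 2 mm off its centre line.
- **Bystanders:** the pot, brush, jar and yellow look-alikes look unmoved, and the gripper was touching nothing at hand-in.

Two checks were not clean. The two cameras disagreed by 2–6 mm on position, mostly sideways, which is within the clearances. In the last side picture the arm hid the back tin and the measurement of the front one was only partial, so the final rack positions rest on the top view.

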